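Stroke down the flip stops

ROBOT

A 7-joint arm with a two-finger parallel gripper is mounted at the origin on a cart in front of the work surface, level with it; the furniture and walls round the work are solid. World frame = base frame: x ahead of the robot, y to its left, z up, the work surface at z = 0. Lengths are in m, angles in rad, forces in N, time in s.
With the tool pointing down it reaches from about 0.425 to 0.925 m from the base axis. Payload 6.8 kg.
Tool frame: the origin (TCP) lies midway between the tips of the shut fingers; the grasp point (between the pads) lies 19 mm behind it; z points along the fingers, y is the direction in which the jaws open and shut (so a half turn about z gives the same grasp; the last joint's range is limited). The gripper opens to 85 mm and grips with 20 to 120 N. Pads are 22 mm wide; open, the fingers measure 114 mm over their backs; the gripper's body (76 mm by 85 mm) begins 54 mm behind the grasp point. The pads swing forward as they close: fully open they stand 13 mm farther back than shut.
Start: joints at [1.098, 0.477, 0.022, 1.555, -0.011, 1.109, -0.083], TCP at [0.241, -0.631, 0.231] pointing down, gripper open.
Joint ranges: [-2.96, 2.96], [-0.34, 2.1], [-1.41, 1.46], [0.24, 2.44], [-1.37, 4.51], [0.17, 1.92], [-2.96, 2.96]. Speed limits (rad/s): [2.39, 2.39, 3.14, 3.14, 3.14, 3.14, 3.14].

INTERFACE

Orientations are given as a rotation vector (axis times angle).
In Python, from bench import r gives the robot as it stands. The module is installed in compiled form; this text tells all that it offers.
- The arm moves only by the tool apply_moves, never from a script. Its argument "plan" is a list that holds one entry, the list of rows, each a list of 7 numbers: the turn, a rotation vector about the tool's x, y, z scaled (see below), then the shift along the tool's x, y, z scaled (see below), then the closure, from -1 (fully open) to 1 (shut). In form: [[[wx, wy, wz, tx, ty, tz, grip], ...]]. A call has 1 to 12 rows; each row is the pose to reach, as a shift and turn from the pose commanded when the call began, along the tool's axes at that moment, turning the shorter way round; what a row does not reach only later rows make up. The controller multiplies each number of a shift by 0.4 m and each number of a turn by 180 degrees. A row lasts 1/12 s, in which the tool goes at most 41.7 mm and 7.16 degrees, less where a joint would pass 70% of its speed; a pose out of reach is approached as far as the arm can. A call with a number of a shift or a turn outside -1 to 1 is refused whole. A call with a gripper value outside its range is refused whole. The fingers move at their own pace and stop on an object; "force" is the grip in N (left out, the last holds). Time passes only in rows, so rows that repeat a pose let the fingers close. It gives the time, the measured TCP pose, the force and the opening at its end, in the units of the state.
- r.get_obs(): the state, without advancing time (a new reading comes with each control period).
- r.grab_frame(name): name is "scene" or "side" or "wrist"; returns a dict with "pixels" (400x640x3 uint8, blue, green, red), "fx", "fy", "cx", "cy" (pixels), "pose" (4x4, takes a point from camera to world coordinates). Camera axes: x right, y up, looking along -z (the intrinsics and any distortion apply to the point x, -y, -z); pixel columns grow to the right and rows downward; lengths in m; the calibration is good to about 2 mm. A picture is of the moment at which its call begins. There is no depth.
- r.hand_in(): hands the job in, once; it reports no verdict.
The state is a dict: "clock": time; "joints": joint angles; "qvel": joint speeds; "tau": joint torques, N m; "tcp_pos": TCP position; "orientation": TCP orientation; "contact_force": force on the tool from outside, world axes, zero at the start; "moment": the same for the moment, N m; "grip_width": finger opening in m.
Only numpy, scipy, OpenCV 4.12 (cv2) and the standard library are available. Lean on these libraries where they do the work, as an engineer would, in place of code of your own. Each camera call takes 0.05 s, during which the arm holds its last target. There are 200 camera calls.

TASK

Clear the blue stop plate so that a kerb stone can slide over it: run your fingertips low along the curved row of six hinged stops, from the red one to the far yellow end, so that each in turn folds down flat. Keep your hand low from the first stop to the last, do not lean on the plate, and leave the loose things round it where they lie.

Things in the scene. Friction and masses are not known exactly. Their poses are not given: they have to be found in the camera images.
- stop_plate: Fixed blue steel plate, 130 mm (its x) by 360 mm (its y), 12 mm thick; origin at the centre of its underside on the bench, z up. Six hinged stop tabs stand on it in a curved row (white line: arc of 300 mm radius, about 50 mm from stop to stop), stop 1 (red) at the +y end, stops 2 to 6 (yellow) following towards -y; the middle of the row bulges to the plate's +x.
- foot_1 (a point): Point on the plate's top face, on the hinge line under the middle of stop 1 (red, first). Orientation as the plate.
- foot_2 (a point): Point on the plate's top face, on the hinge line under the middle of stop 2 (yellow). Orientation as the plate.
- foot_3 (a point): Point on the plate's top face, on the hinge line under the middle of stop 3 (yellow). Orientation as the plate.
- foot_4 (a point): Point on the plate's top face, on the hinge line under the middle of stop 4 (yellow). Orientation as the plate.
- foot_5 (a point): Point on the plate's top face, on the hinge line under the middle of stop 5 (yellow). Orientation as the plate.
- foot_6 (a point): Point on the plate's top face, on the hinge line under the middle of stop 6 (yellow, last). Orientation as the plate.
- stop_1 (a joint): Hinge of stop 1, a steel tab 30 mm wide across the row, 3 mm thick, reaching 35 mm above the plate when upright: 0 upright, 1.54 rad lying flat, folding only forwards along the row, away from the red end. Stiff hinge (15 mN m, about 1 to 1.5 N at a fingertip 10 to 15 mm above the plate), stays where it is left. Flat, the tab and its hinge reach 4 mm above the plate; starts up to 0.25 rad forward.
- stop_2 (a joint): Hinge of stop 2, a steel tab 30 mm wide across the row, 3 mm thick, reaching 35 mm above the plate when upright: 0 upright, 1.54 rad lying flat, folding only forwards along the row, away from the red end. Stiff hinge (15 mN m, about 1 to 1.5 N at a fingertip 10 to 15 mm above the plate), stays where it is left. Flat, the tab and its hinge reach 4 mm above the plate; starts up to 0.25 rad forward.
- stop_3 (a joint): Hinge of stop 3, a steel tab 30 mm wide across the row, 3 mm thick, reaching 35 mm above the plate when upright: 0 upright, 1.54 rad lying flat, folding only forwards along the row, away from the red end. Stiff hinge (15 mN m, about 1 to 1.5 N at a fingertip 10 to 15 mm above the plate), stays where it is left. Flat, the tab and its hinge reach 4 mm above the plate; starts up to 0.25 rad forward.
- stop_4 (a joint): Hinge of stop 4, a steel tab 30 mm wide across the row, 3 mm thick, reaching 35 mm above the plate when upright: 0 upright, 1.54 rad lying flat, folding only forwards along the row, away from the red end. Stiff hinge (15 mN m, about 1 to 1.5 N at a fingertip 10 to 15 mm above the plate), stays where it is left. Flat, the tab and its hinge reach 4 mm above the plate; starts up to 0.25 rad forward.
- stop_5 (a joint): Hinge of stop 5, a steel tab 30 mm wide across the row, 3 mm thick, reaching 35 mm above the plate when upright: 0 upright, 1.54 rad lying flat, folding only forwards along the row, away from the red end. Stiff hinge (15 mN m, about 1 to 1.5 N at a fingertip 10 to 15 mm above the plate), stays where it is left. Flat, the tab and its hinge reach 4 mm above the plate; starts up to 0.25 rad forward.
- stop_6 (a joint): Hinge of stop 6, a steel tab 30 mm wide across the row, 3 mm thick, reaching 35 mm above the plate when upright: 0 upright, 1.54 rad lying flat, folding only forwards along the row, away from the red end. Stiff hinge (15 mN m, about 1 to 1.5 N at a fingertip 10 to 15 mm above the plate), stays where it is left. Flat, the tab and its hinge reach 4 mm above the plate; starts up to 0.25 rad forward.
- folding_rule: Loose yellow folding rule, closed, 29x238x16 mm, long axis its y, beyond the plate; origin centre of underside. Leave alone.
- pencil: Loose red carpenter's pencil, 10x171x8 mm, on the robot's side of the plate; origin centre of underside. Leave alone.
- offcut: Loose grey stone offcut, 40x52x26 mm, on the robot's side of the plate; origin centre of underside. Leave alone.
- core_bit: Loose light grey core bit standing on its rim, 33 mm diameter, 92 mm high; origin centre of underside. Leave alone.

How it is judged:
On the way, in this order (a step that is already met when the one before it is completed fails the run):
1. stop 1 is folded down, more than 1.15 rad (value of joint stop_1 above 1.15 rad), for 0.02 s.
2. stop 2 is folded down, more than 1.15 rad (value of joint stop_2 above 1.15 rad), for 0.02 s.
3. stop 3 is folded down, more than 1.15 rad (value of joint stop_3 above 1.15 rad), for 0.02 s.
4. stop 4 is folded down, more than 1.15 rad (value of joint stop_4 above 1.15 rad), for 0.02 s.
5. stop 5 is folded down, more than 1.15 rad (value of joint stop_5 above 1.15 rad), for 0.02 s.
6. stop 6 is folded down, more than 1.15 rad (value of joint stop_6 above 1.15 rad), for 0.02 s.
At the end, for the whole second after the job is handed in: All six stops stay folded down by more than 1.15 rad (their tips less than about 16 mm above the plate), and every loose thing is within 20 mm of where it started (value of joint each of stop_1, stop_2, stop_3, stop_4, stop_5, stop_6 above 1.15 rad and distance of each of folding_rule, pencil, offcut, core_bit from where it was at the start of the episode below 0.02 m); the robot touches nothing.
It fails at once if the hand is raised between the first and the last stop (grasp point more than 75 mm above the plate's top, the fingertips about 55 mm, while stop 1 is down and stop 6 is not) (value of joint stop_1 above 1.15 rad and value of joint stop_6 below 1.15 rad and z of the grasp point in the frame of foot_1 above 0.075 m).
It fails at once if the fingers lean on the plate or its stops with more than 40 N (contact force between the fingers and stop_plate above 40 N).
It fails at once if a loose bystander is shifted or lifted by more than 20 mm (distance of any of folding_rule, pencil, offcut, core_bit from where it was at the start of the episode above 0.02 m).
It also fails if it takes over 38 s, if anything falls off the work surface, if the arm or the gripper's body presses on something with over 40 N, if the wrist force passes 120 N, or if a joint passes its speed limit or range.

## Working session

There is one attempt and no reset: what is moved stays moved. The work goes in short steps, Python scripts to look and compute and a tool call to move; the robot and the scene stay as the last step left them, time stands still between calls to the robot, and variables do not carry over. Pictures are saved under pics/ and viewed, on a budget of 10 in all, crops included, one or two more only if the job needs it, and the job is handed in when it is done.

Besides the shell and the picture viewer there is one more tool, called as a command line: name --argument value ..., lists and objects as JSON in quotes. apply_moves: Moves the arm, as the interface text tells. Its arguments: {"type":"object","properties":{"plan":{"type":"array","items":{"type":"array","items":{"type":"array","items":{"type":"number","minimum":-1,"maximum":1}}}},"force":{"type":"number"}},"required":["plan"]}

```bash
mkdir -p pics
python3 - <<'E'
from bench import r
import cv2,numpy as np,pickle
o=r.get_obs();print({k:np.round(v,4) for k,v in o.items()})
fs={}
for n in("scene","side"):
    f=r.grab_frame(n);fs[n]=f;cv2.imwrite(f"pics/{n}0.png",f["pixels"]);print(n,f["fx"],f["cx"],f["cy"],[k for k in f],np.round(f["pose"],3).tolist())
pickle.dump(fs,open("f0.pkl","wb"))
E
```

```text
{'clock': np.float64(0.0), 'joints': array([ 1.0979,  0.4778,  0.0223,  1.5565, -0.0115,  1.1093, -0.0831]), 'qvel': array([-0.0016,  0.0005, -0.0013, -0.    , -0.0013,  0.0006, -0.0003]), 'tau': array([-0.00000e+00, -5.96456e+01,  1.60790e+00, -2.81200e+01,
        1.25000e-02,  9.40000e-03,  0.00000e+00]), 'tcp_pos': array([ 0.2406, -0.63  ,  0.2303]), 'orientation': array([-3.0877e+00, -5.6960e-01,  7.0000e-04]), 'contact_force': array([-0.0887,  0.7703,  0.4806]), 'moment': array([ 0.027 , -0.0268,  0.0259]), 'grip_width': np.float64(0.0851)}
scene 517.8263412783703 327.78292697197077 199.87410452028766 ['pixels', 'fx', 'fy', 'cx', 'cy', 'pose'] [[0.76, 0.462, -0.457, -0.149], [-0.65, 0.537, -0.538, -0.643], [-0.003, 0.706, 0.708, 1.118], [0.0, 0.0, 0.0, 1.0]]
side 444.95254590350737 324.3109992555292 197.72741483784978 ['pixels', 'fx', 'fy', 'cx', 'cy', 'pose'] [[-0.892, 0.282, -0.354, 0.137], [-0.452, -0.552, 0.7, 0.915], [0.003, 0.785, 0.62, 0.731], [0.0, 0.0, 0.0, 1.0]]
```

View pics/scene0.png

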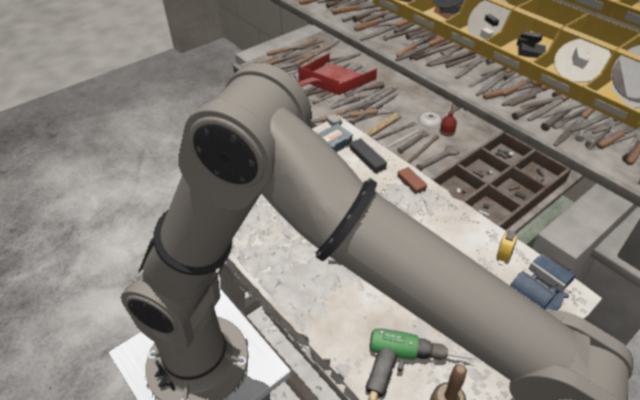

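View pics/side0.png

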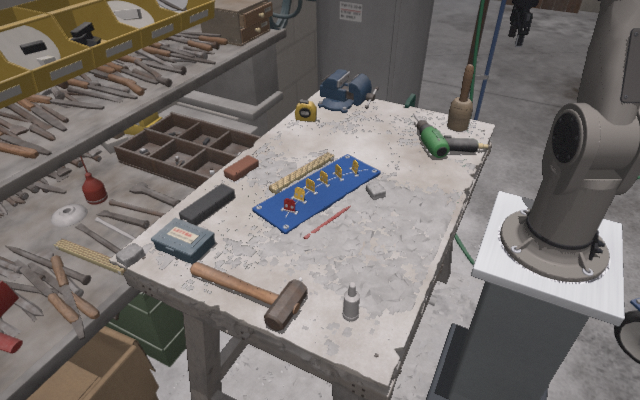

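The side view shows the blue plate (253–382, 155–231), the red stop at about (289,205) and the last yellow one at about (357,166). The rule lies behind the plate, the pencil and offcut in front, and a grey cylinder, probably the core bit, at (351,302). The arm hides the plate in the scene view.

```bash
cat > h.py <<'E'
import numpy as np,cv2
def ray(f,uv,z):
    uv=np.atleast_2d(uv).astype(float);P=f["pose"]
    d=np.c_[(uv[:,0]-f["cx"])/f["fx"],-(uv[:,1]-f["cy"])/f["fy"],-np.ones(len(uv))]@P[:3,:3].T
    return P[:3,3]+d*((z-P[2,3])/d[:,2])[:,None]
def proj(f,X):
    P=f["pose"];c=(np.atleast_2d(X)-P[:3,3])@P[:3,:3]
    return np.c_[f["cx"]-f["fx"]*c[:,0]/c[:,2],f["cy"]+f["fy"]*c[:,1]/c[:,2]]
def bluemask(f):
    h=cv2.cvtColor(f["pixels"],cv2.COLOR_BGR2HSV)
    m=cv2.inRange(h,(105,150,60),(125,255,255))
    n,l,s,c=cv2.connectedComponentsWithStats(m);return (l==1+np.argmax(s[1:,4])).astype(np.uint8)
# foot points in plate frame (x bulges to +x at y=0); sagitta offset x0 unknown
A=(np.arange(6)-2.5)*(-50/300)
def row(x0): return np.c_[300*np.cos(A)-300+x0,300*np.sin(A),np.full(6,12)]/1000
E
python3 - <<'E'
from h import *;import pickle
f=pickle.load(open("f0.pkl","rb"))["side"]
m=bluemask(f);v,u=np.nonzero(m);
p=ray(f,np.c_[u,v],0.012)[:,:2]
hull=cv2.convexHull(p.astype(np.float32));(c,s,a)=cv2.minAreaRect(hull);print(c,s,a,len(p))
print(cv2.boxPoints((c,s,a)))
h=cv2.cvtColor(f["pixels"],cv2.COLOR_BGR2HSV)
print("red",ray(f,[289,209],.012),"far",ray(f,[357,175],.012),"pencil",ray(f,[[306,236],[350,208]],.004),"offcut",ray(f,[375,190],.013),"grey",ray(f,[351,318],0))
print("rule",ray(f,[[271,188],[334,156]],.016))
cv2.imwrite("pics/c1.png",cv2.resize(f["pixels"][140:245,235:400],None,fx=4.8,fy=4.8,interpolation=cv2.INTER_CUBIC))
E
```

```text
(0.5746850967407227, 0.07816330343484879) (0.35754281282424927, 0.1283344328403473) 72.19056701660156 2373
[[ 0.45891523 -0.07241553]
 [ 0.58109975 -0.11166687]
 [ 0.69045496  0.22874214]
 [ 0.56827044  0.26799348]]
red [[0.60535252 0.18463251 0.012     ]] far [[ 0.51187821 -0.02948471  0.012     ]] pencil [[0.52369589 0.24467842 0.004     ]
 [0.47355878 0.10194696 0.004     ]] offcut [[0.44106666 0.01319206 0.013     ]] grey [[0.3333678  0.40713132 0.        ]]
rule [[ 0.68982533  0.13504091  0.016     ]
 [ 0.60866533 -0.08183581  0.016     ]]
```

View pics/c1.png

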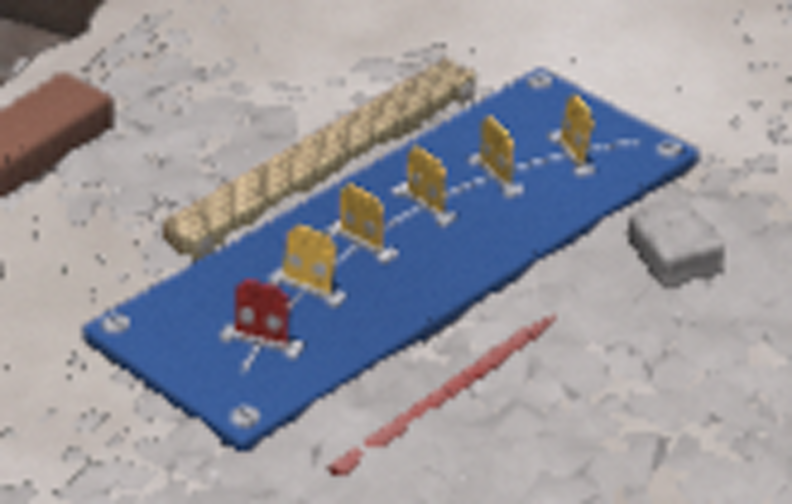

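The crop shows the six stops standing and the hinge knobs of each. The midpoints of the knobs give the foot points, which I check against the plate model.

```bash
cat >> h.py <<'E'
yaw=np.radians(72.19-90);C=np.array([.5747,.0782])
R2=np.array([[np.cos(yaw),-np.sin(yaw)],[np.sin(yaw),np.cos(yaw)]])
from scipy.spatial.transform import Rotation as R
def rows(o,pts,ang,z,grip=1):
    """pts world xy; ang = travel heading (tool -x) -> scaled rows relative to commanded pose o=(pos,rot)"""
    p0,R0=o;out=[]
    for p,a,zz in zip(pts,ang,z):
        x=-np.array([np.cos(a),np.sin(a),0]);zt=np.array([0,0,-1.]);y=np.cross(zt,x)
        T=np.c_[x,y,zt];w=(R0.T*R.from_matrix(T)).as_rotvec()/np.pi if 0 else (R0.inv()*R.from_matrix(T)).as_rotvec()/np.pi
        out.append(np.r_[w,R0.inv().apply(np.r_[p,zz]-p0)/.4,grip])
    return np.round(out,4)
def path(s,x0):
    """s = arc mm from foot1 along travel; returns world xy, heading"""
    a=A[0]-np.asarray(s)/300
    q=np.c_[.3*np.cos(a)-.3+x0,.3*np.sin(a)]
    return q@R2.T+C, a-np.pi/2+yaw
E
python3 - <<'E'
from h import *;import pickle
from bench import r
f=pickle.load(open("f0.pkl","rb"))["side"]
k=np.array([[260,341],[307,287],[361,244],[423,203],[496,176],[571,152]])/4.8+[235,140]
q=(ray(f,k,.014)[:,:2]-C)@R2*1000
print(np.round(q,1));m=row(0)*1000;print(np.round(m[:,:2],1)); x0=np.mean(q[:,0]-m[:,0]);print("x0",x0)
g,_=path(np.arange(6)*50,x0/1000);print(np.round(g,3))
o=r.get_obs();b=(o["tcp_pos"],R.from_rotvec(o["orientation"]))
P,a=path([-38],x0/1000);print(P,np.degrees(a));print(rows(b,P,a,[.2]).tolist())
print("grey hgt",proj(f,[[.333,.407,0],[.333,.407,.092]]))
f=r.grab_frame("wrist");print(np.round(f["pose"][:3,3],3),np.round(f["pose"][:3,2],2))
E
```

```text
[[ -11.5  117.3]
 [   4.3   69.3]
 [  11.2   22.4]
 [  13.9  -28.8]
 [   2.6  -77.1]
 [ -11.9 -125.6]]
[[ -25.7  121.4]
 [  -9.3   74.2]
 [  -1.    25. ]
 [  -1.   -25. ]
 [  -9.3  -74.2]
 [ -25.7 -121.4]]
x0 13.45132888223953
[[ 0.6    0.198]
 [ 0.601  0.148]
 [ 0.594  0.098]
 [ 0.579  0.051]
 [ 0.556  0.006]
 [ 0.526 -0.034]]
[[0.59381258 0.23496463]] [-76.67929313]
[[-0.0004, -0.0003, -0.4579, 1.5965, -1.7051, 0.0787, 1.0]]
grey hgt [[351.19735309 318.02110201]
 [353.1948159  287.28160007]]
[ 0.309 -0.603  0.373] [0.27 0.1  0.96]
```

apply_moves --plan '[[[0, 0, -0.23, 0.8, -0.85, 0, 1], [0, 0, -0.23, 0.8, -0.85, 0, 1], [0, 0, -0.23, 0.8, -0.85, 0, 1], [0, 0, -0.23, 0.8, -0.85, 0, 1], [0, 0, -0.23, 0.8, -0.85, 0, 1], [0, 0, -0.23, 0.8, -0.85, 0, 1], [0, 0, -0.23, 0.8, -0.85, 0, 1], [0, 0, -0.23, 0.8, -0.85, 0, 1], [0, 0, -0.23, 0.8, -0.85, 0, 1], [0, 0, -0.23, 0.8, -0.85, 0, 1], [0, 0, -0.23, 0.8, -0.85, 0, 1], [0, 0, -0.23, 0.8, -0.85, 0, 1]]]' --force 20

```text
clock: 1.15
tcp_pos: [0.4209, -0.1919, 0.2317]
orientation: [-2.681, -1.637, -0.004]
contact_force: [-0.2, 0.8, -0.1]
grip_width: 0.0
```

```bash
cat >> h.py <<'E'
C=C+R2@[0,-.0038];X0=.013
E
python3 - <<'E'
from h import *
from bench import r
o=r.get_obs();print(o["clock"],np.round(o["tcp_pos"],4),np.round(o["orientation"],4),np.round(o["joints"],2),o["grip_width"])
b=(o["tcp_pos"],R.from_rotvec(o["orientation"]));P,a=path([-38],X0);print(P,rows(b,P,a,[.2]).tolist())
for n in("scene","wrist"):
    f=r.grab_frame(n);
    if n=="scene": cv2.imwrite(f"pics/{n}1.png",f["pixels"])
E
```

```text
1.15 [ 0.4209 -0.1919  0.2317] [-2.6807 -1.6366 -0.0037] [ 0.65  0.15 -0.38  2.02  0.06  0.98 -0.24] 9.152957149767998e-06
[[0.59222061 0.23148478]] [[0.0004, -0.0007, -0.2251, 1.1371, -0.1028, 0.0818, 1.0]]
```

View pics/scene1.png

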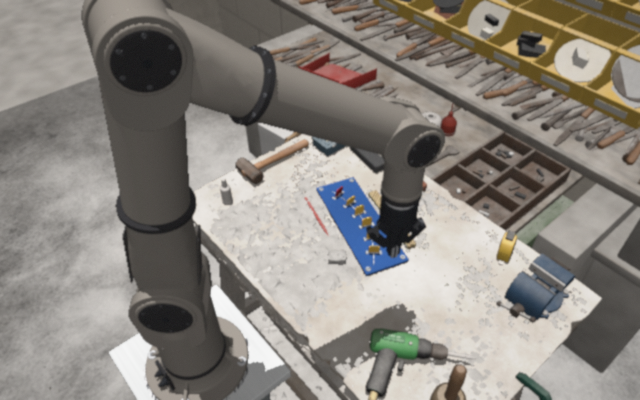

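The scene view shows the hand over the plate's near end, with the plate at (317–408, 178–273). The grey cylinder stands clear at (226,192), so I continue above the red end.

apply_moves --plan '[[[0, 0, -0.2, 0.97, -0.09, 0.05, 1], [0, 0, -0.2, 0.97, -0.09, 0.05, 1], [0, 0, -0.2, 0.97, -0.09, 0.05, 1], [0, 0, -0.2, 0.97, -0.09, 0.05, 1], [0, 0, -0.2, 0.97, -0.09, 0.05, 1], [0, 0, -0.2, 0.97, -0.09, 0.05, 1], [0, 0, -0.2, 0.97, -0.09, 0.05, 1], [0, 0, -0.2, 0.97, -0.09, 0.05, 1], [0, 0, -0.2, 0.97, -0.09, 0.05, 1], [0, 0, -0.2, 0.97, -0.09, 0.05, 1], [0, 0, -0.2, 0.97, -0.09, 0.05, 1], [0, 0, -0.2, 0.97, -0.09, 0.05, 1]]]'

```text
clock: 2.25
tcp_pos: [0.5673, 0.1603, 0.2104]
orientation: [-2.055, -2.376, 0.002]
contact_force: [-0.2, -0.6, -0.4]
grip_width: 0.0001
```

Run:
```python
from h import *
from bench import r
o=r.get_obs();print(o["clock"],np.round(o["tcp_pos"],4),np.round(o["joints"],2))
b=(o["tcp_pos"],R.from_rotvec(o["orientation"]));P,a=path([-38],X0);print(P,rows(b,P,a,[.1]).tolist())
F=np.c_[path(np.arange(6)*50,X0)[0],np.full(6,.012)]
cs=np.c_[np.array([[.065,.18],[.065,-.18],[-.065,-.18],[-.065,.18]])@R2.T+C,np.full(4,.012)]
ims=[]
for n in("scene","wrist"):
    f=r.grab_frame(n);im=f["pixels"].copy()
    for X in F: cv2.circle(im,tuple(int(round(t)) for t in proj(f,X)[0]),2,(255,0,255),-1)
    cv2.polylines(im,[proj(f,cs).astype(np.int32)],True,(0,255,0),1)
    if n=="scene": im=cv2.resize(im[160:285,290:490],None,fx=3.2,fy=3.2,interpolation=cv2.INTER_CUBIC)
    cv2.imwrite(f"pics/{n}2.png",im)
```

```text
2.25 [0.5673 0.1603 0.2104] [ 0.09  0.43 -0.61  1.75  0.28  1.05 -0.48]
[[0.59222061 0.23148478]] [[-0.0005, 0.0002, -0.028, 0.1672, 0.0878, 0.2758, 1.0]]
```

View pics/scene2.png

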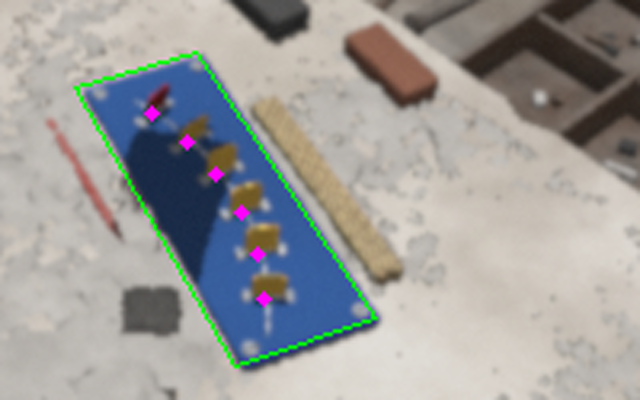

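View pics/wrist2.png

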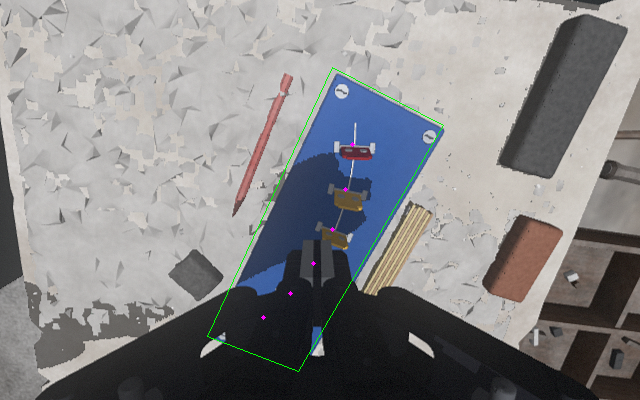

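The model outline fits the plate in the scene view. In the wrist view it sits about 3 px up and left. The foot dots fall a few mm short towards +x, so I work out the correction from the knob midpoints.

Run:
```python
from h import *
from bench import r
F=path(np.arange(6)*50,X0)[0]
S=np.array([[[143,107],[168,120]],[[172,145],[205,128]],[[225,212],[265,205]],[[248,294],[289,297]]]) 
f=r.grab_frame("scene");
for i,k in((5,[269,295.5]),(3,[244,209]),(4,[262,247])):
    print("s",i+1,np.round((ray(f,np.array(k)/3.2+[290,160],.0135)[0,:2]-F[i])@R2*1000,1))
f=r.grab_frame("wrist")
for i,k in((0,[355,149]),(1,[350,193]),(2,[335,236])):
    print("w",i+1,np.round((ray(f,k,.0135)[0,:2]-F[i])@R2*1000,1))
o=r.get_obs();print(o["tcp_pos"])
```

```text
s 6 [ 5.  -2.6]
s 4 [ 3.9 -1.1]
s 5 [7.2 1.5]
w 1 [ 5.5 -4. ]
w 2 [ 7.  -2.5]
w 3 [ 7.2 -6.9]
[0.56711704 0.15878631 0.2111791 ]
```

```bash
cat >> h.py <<'E'
C=C+R2@[.0035,-.002]
E
python3 - <<'E'
from h import *
from bench import r
o=r.get_obs();b=(o["tcp_pos"],R.from_rotvec(o["orientation"]));P,a=path([-36],X0);print(P,rows(b,P,a,[.09]).tolist())
E
```

```text
[[0.59539546 0.2265624 ]] [[-0.0001, 0.0005, -0.0268, 0.1582, 0.094, 0.3027, 1.0]]
```

apply_moves --plan '[[[0, 0, -0.027, 0.158, 0.094, 0.1, 1], [0, 0, -0.027, 0.158, 0.094, 0.2, 1], [0, 0, -0.027, 0.158, 0.094, 0.3, 1], [0, 0, -0.027, 0.158, 0.094, 0.3, 1], [0, 0, -0.027, 0.158, 0.094, 0.3, 1], [0, 0, -0.027, 0.158, 0.094, 0.3, 1], [0, 0, -0.027, 0.158, 0.094, 0.3, 1]]]'

```text
clock: 3.03
tcp_pos: [0.5962, 0.2285, 0.0932]
orientation: [1.953, 2.459, 0.002]
contact_force: [1.2, -0.9, 0.5]
grip_width: 0.0003
```

Run:
```python
from h import *
from bench import r
o=r.get_obs();print(o["clock"],np.round(o["tcp_pos"],4),np.round(o["contact_force"],1));b=(o["tcp_pos"],R.from_rotvec(o["orientation"]));P,a=path([-36],X0);print(P,rows(b,P,a,[.02]).tolist())
f=r.grab_frame("side");cv2.imwrite("pics/side3.png",cv2.resize(f["pixels"][100:240,235:400],None,fx=4,fy=4,interpolation=cv2.INTER_CUBIC))
```

```text
3.0333 [0.5962 0.2285 0.0932] [ 1.2 -0.9  0.5]
[[0.59539546 0.2265624 ]] [[0.0007, 0.0001, 0.0007, -0.0043, -0.0035, 0.183, 1.0]]
```

View pics/side3.png

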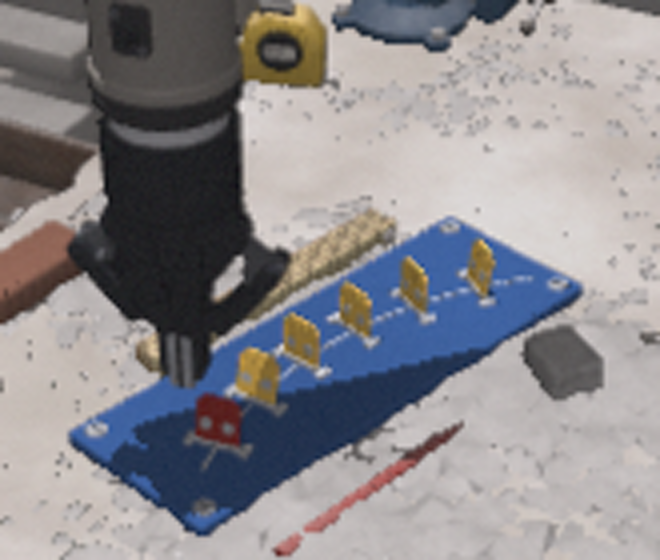

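The fingers hang shut above the red end of the row, in line with stop 1 at (218,430). All the stops are still up, so I lower the hand.

apply_moves --plan '[[[0, 0, 0, 0, 0, 0.06, 1], [0, 0, 0, 0, 0, 0.12, 1], [0, 0, 0, 0, 0, 0.15, 1], [0, 0, 0, 0, 0, 0.17, 1], [0, 0, 0, 0, 0, 0.18, 1], [0, 0, 0, 0, 0, 0.18, 1], [0, 0, 0, 0, 0, 0.18, 1], [0, 0, 0, 0, 0, 0.18, 1]]]'

```text
clock: 3.75
tcp_pos: [0.5958, 0.2299, 0.0205]
orientation: [1.952, 2.461, 0.003]
contact_force: [-0.3, 0.0, -0.3]
grip_width: -0.0001
```

```bash
cat > go.py <<'E'
from h import *
from bench import r
import sys
s0,s1,n,z=map(float,sys.argv[1:5])
o=r.get_obs();print(o["clock"],np.round(o["tcp_pos"],4),np.round(o["orientation"],3),np.round(o["contact_force"],1));b=(o["tcp_pos"],R.from_rotvec(o["orientation"]))
s=np.linspace(s0,s1,int(n)+1)[1:];P,a=path(s,X0)
for q in np.round(rows(b,P,a,np.full(len(s),z)),3).tolist(): print(q)
E
python3 go.py -36 64 12 .02
```

```text
3.75 [0.5958 0.2299 0.0205] [1.952 2.461 0.003] [-0.3  0.  -0.3]
[0.001, -0.0, 0.01, -0.029, -0.003, 0.001, 1.0]
[0.001, -0.0, 0.019, -0.05, -0.004, 0.001, 1.0]
[0.001, -0.0, 0.028, -0.07, -0.006, 0.001, 1.0]
[0.001, -0.0, 0.037, -0.091, -0.008, 0.001, 1.0]
[0.001, -0.0, 0.045, -0.112, -0.011, 0.001, 1.0]
[0.001, -0.0, 0.054, -0.132, -0.014, 0.001, 1.0]
[0.001, -0.0, 0.063, -0.153, -0.018, 0.001, 1.0]
[0.001, -0.0, 0.072, -0.173, -0.022, 0.001, 1.0]
[0.001, -0.0, 0.081, -0.193, -0.027, 0.001, 1.0]
[0.001, -0.0, 0.09, -0.213, -0.032, 0.001, 1.0]
[0.001, -0.0, 0.098, -0.233, -0.039, 0.001, 1.0]
[0.001, -0.0, 0.107, -0.253, -0.045, 0.001, 1.0]
```

apply_moves --plan '[[[0, 0, 0.01, -0.029, -0.003, 0, 1], [0, 0, 0.019, -0.05, -0.004, 0, 1], [0, 0, 0.028, -0.07, -0.006, 0, 1], [0, 0, 0.037, -0.091, -0.008, 0, 1], [0, 0, 0.045, -0.112, -0.011, 0, 1], [0, 0, 0.054, -0.132, -0.014, 0, 1], [0, 0, 0.063, -0.153, -0.018, 0, 1], [0, 0, 0.072, -0.173, -0.022, 0, 1], [0, 0, 0.072, -0.173, -0.022, 0, 1]]]'

```text
clock: 4.5
tcp_pos: [0.6024, 0.1566, 0.019]
orientation: [2.222, 2.219, -0.003]
contact_force: [0.2, -0.0, 0.5]
grip_width: -0.0001
```

```bash
python3 go.py 30 130 12 .02
python3 - <<'E'
from h import *
from bench import r
f=r.grab_frame("side");cv2.imwrite("pics/side4.png",cv2.resize(f["pixels"][130:240,240:400],None,fx=4,fy=4,interpolation=cv2.INTER_CUBIC))
E
```

```text
4.5 [0.6024 0.1566 0.019 ] [ 2.222  2.219 -0.003] [ 0.2 -0.   0.5]
[-0.0, 0.001, 0.006, -0.009, 0.001, -0.003, 1.0]
[-0.0, 0.001, 0.015, -0.03, 0.001, -0.002, 1.0]
[-0.0, 0.001, 0.024, -0.051, -0.001, -0.002, 1.0]
[-0.0, 0.001, 0.033, -0.072, -0.002, -0.002, 1.0]
[-0.0, 0.001, 0.042, -0.092, -0.005, -0.002, 1.0]
[-0.0, 0.001, 0.051, -0.113, -0.008, -0.002, 1.0]
[-0.0, 0.001, 0.06, -0.134, -0.012, -0.002, 1.0]
[-0.0, 0.001, 0.068, -0.154, -0.016, -0.002, 1.0]
[-0.0, 0.001, 0.077, -0.174, -0.02, -0.002, 1.0]
[-0.0, 0.001, 0.086, -0.194, -0.026, -0.002, 1.0]
[-0.0, 0.001, 0.095, -0.214, -0.032, -0.002, 1.0]
[-0.0, 0.001, 0.104, -0.234, -0.038, -0.002, 1.0]
```

View pics/side4.png

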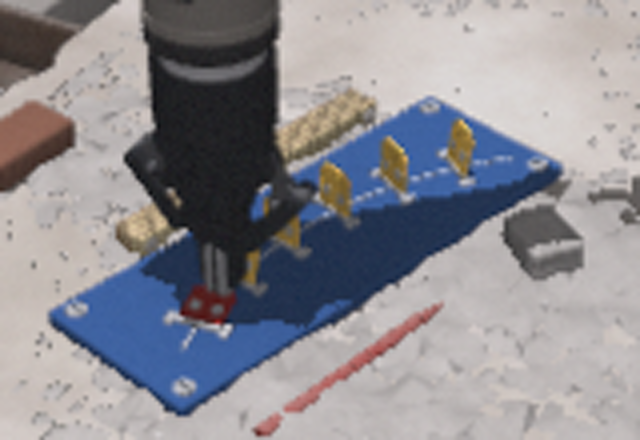

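Stop 1 is folded under the fingers at about (208,303), the force is near zero and stop 2 is next. I go on along the arc.

apply_moves --plan '[[[0, 0, 0.006, -0.009, 0.001, -0.001, 1], [0, 0, 0.015, -0.03, 0.001, -0.002, 1], [0, 0, 0.024, -0.051, -0.001, -0.002, 1], [0, 0, 0.033, -0.072, -0.002, -0.002, 1], [0, 0, 0.042, -0.092, -0.005, -0.002, 1], [0, 0, 0.051, -0.113, -0.008, -0.002, 1], [0, 0, 0.06, -0.134, -0.012, -0.002, 1], [0, 0, 0.068, -0.154, -0.016, -0.002, 1], [0, 0, 0.077, -0.174, -0.02, -0.002, 1], [0, 0, 0.086, -0.194, -0.026, -0.002, 1], [0, 0, 0.095, -0.214, -0.032, -0.002, 1], [0, 0, 0.104, -0.234, -0.038, -0.002, 1]]]'

```text
clock: 5.55
tcp_pos: [0.5868, 0.0649, 0.02]
orientation: [2.553, 1.831, -0.002]
contact_force: [-0.3, -0.2, 0.2]
grip_width: -0.0
```

```bash
python3 go.py 130 230 12 .02
```

```text
5.55 [0.5868 0.0649 0.02  ] [ 2.553e+00  1.831e+00 -2.000e-03] [-0.3 -0.2  0.2]
[-0.0, 0.0, 0.009, -0.026, 0.002, -0.0, 1.0]
[-0.0, 0.0, 0.018, -0.046, 0.001, -0.0, 1.0]
[-0.0, 0.0, 0.027, -0.067, -0.0, 0.0, 1.0]
[-0.0, 0.0, 0.036, -0.088, -0.002, 0.0, 1.0]
[-0.0, 0.0, 0.044, -0.108, -0.005, 0.0, 1.0]
[-0.0, 0.0, 0.053, -0.129, -0.008, 0.0, 1.0]
[-0.0, 0.0, 0.062, -0.15, -0.012, 0.0, 1.0]
[-0.0, 0.0, 0.071, -0.17, -0.016, 0.0, 1.0]
[-0.0, 0.0, 0.08, -0.19, -0.021, 0.0, 1.0]
[-0.0, 0.0, 0.089, -0.21, -0.027, 0.0, 1.0]
[-0.0, 0.0, 0.098, -0.23, -0.033, 0.0, 1.0]
[-0.0, 0.0, 0.106, -0.25, -0.039, 0.0, 1.0]
```

apply_moves --plan '[[[0, 0, 0.009, -0.022, 0.002, 0, 1], [0, 0, 0.018, -0.044, 0.001, 0, 1], [0, 0, 0.027, -0.065, 0, 0, 1], [0, 0, 0.036, -0.086, -0.002, 0, 1], [0, 0, 0.044, -0.107, -0.005, 0, 1], [0, 0, 0.053, -0.128, -0.008, 0, 1], [0, 0, 0.062, -0.148, -0.012, 0, 1], [0, 0, 0.071, -0.168, -0.016, 0, 1], [0, 0, 0.08, -0.188, -0.021, 0, 1], [0, 0, 0.089, -0.208, -0.027, 0, 1], [0, 0, 0.098, -0.228, -0.033, 0, 1], [0, 0, 0.106, -0.248, -0.039, 0, 1]]]'

```text
clock: 6.55
tcp_pos: [0.54, -0.0238, 0.0199]
orientation: [2.821, 1.383, -0.002]
contact_force: [-0.4, -0.5, 0.6]
grip_width: 0.0001
```

```bash
python3 go.py 230 310 10 .02
python3 - <<'E'
from h import *
from bench import r
f=r.grab_frame("side");cv2.imwrite("pics/side5.png",cv2.resize(f["pixels"][130:240,240:400],None,fx=4,fy=4,interpolation=cv2.INTER_CUBIC))
E
```

```text
6.55 [ 0.54   -0.0238  0.0199] [ 2.821e+00  1.383e+00 -2.000e-03] [-0.4 -0.5  0.6]
[-0.0, 0.0, 0.009, -0.022, 0.001, -0.0, 1.0]
[-0.0, 0.0, 0.018, -0.042, -0.0, -0.0, 1.0]
[-0.0, 0.0, 0.026, -0.062, -0.002, -0.0, 1.0]
[-0.0, 0.0, 0.034, -0.082, -0.003, -0.0, 1.0]
[-0.0, 0.0, 0.043, -0.102, -0.006, -0.0, 1.0]
[-0.0, 0.0, 0.051, -0.122, -0.009, -0.0, 1.0]
[-0.0, 0.0, 0.06, -0.141, -0.012, -0.0, 1.0]
[-0.0, 0.0, 0.068, -0.161, -0.016, 0.0, 1.0]
[-0.0, 0.0, 0.077, -0.18, -0.021, 0.0, 1.0]
[-0.0, 0.0, 0.085, -0.2, -0.026, 0.0, 1.0]
```

View pics/side5.png

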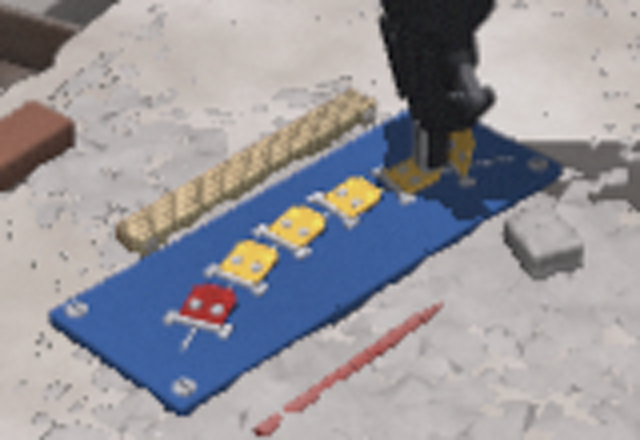

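Stops 1 to 5 are folded and stop 6 is still up at (462,150). I finish the arc.

apply_moves --plan '[[[0, 0, 0.009, -0.022, 0.001, 0, 1], [0, 0, 0.018, -0.042, 0, 0, 1], [0, 0, 0.026, -0.062, -0.002, 0, 1], [0, 0, 0.034, -0.082, -0.003, 0, 1], [0, 0, 0.043, -0.102, -0.006, 0, 1], [0, 0, 0.051, -0.122, -0.009, 0, 1], [0, 0, 0.06, -0.141, -0.012, 0, 1], [0, 0, 0.068, -0.161, -0.016, 0, 1], [0, 0, 0.077, -0.18, -0.021, 0, 1], [0, 0, 0.077, -0.18, -0.021, 0, 1], [0, 0, 0.077, -0.18, -0.021, 0, 1]]]'

```text
clock: 7.52
tcp_pos: [0.4901, -0.075, 0.0201]
orientation: [2.966, 1.036, -0.0]
contact_force: [0.2, 0.4, -0.1]
grip_width: 0.0001
```

apply_moves --plan '[[[0, 0, 0, 0, 0, -0.04, 1], [0, 0, 0, 0, 0, -0.1, 1], [0, 0, 0, 0, 0, -0.2, 1], [0, 0, 0, 0, 0, -0.3, 1], [0, 0, 0, 0, 0, -0.4, 1], [0, 0, 0, 0, 0, -0.4, 1], [0, 0, 0, 0, 0, -0.4, 1], [0, 0, 0, 0, 0, -0.4, 1]]]'

```text
clock: 8.18
tcp_pos: [0.4903, -0.0744, 0.1799]
orientation: [2.965, 1.038, -0.0]
contact_force: [-0.2, 0.0, -1.2]
grip_width: 0.0002
```

Run:
```python
from h import *
from bench import r
o=r.get_obs();print(o["clock"],o["tcp_pos"],np.abs(o["qvel"]).max(),o["contact_force"])
f=r.grab_frame("side");cv2.imwrite("pics/side6.png",cv2.resize(f["pixels"][130:240,240:400],None,fx=4,fy=4,interpolation=cv2.INTER_CUBIC))
```

```text
8.1833 [ 0.49029756 -0.07440816  0.17989061] 0.02620063759668591 [-0.19723747  0.04141141 -1.15628199]
```

View pics/side6.png

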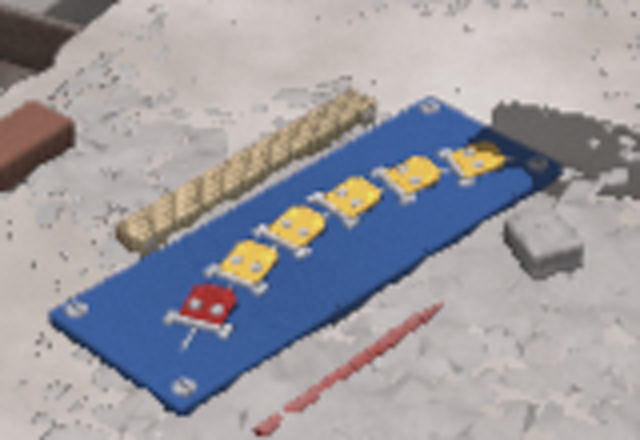

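All six stops lie folded, the loose things lie where they were, and the hand is clear. I hand the job in.

```bash
python3 -c "
from bench import r
print(r.hand_in())"
```

```text
the job is handed in; nothing more can be done
None
```

All six stops are folded down in order, red first. I ran the shut fingertips along the arc about 8 mm above the plate, then lifted clear and handed in at about 8.2 s of the 38 s allowed.

- **Stops:** The last picture shows all six lying flat. I have no joint readings, so that picture and the low fingertip height are the evidence that each passed 1.15 rad.
- **Hand height and force:** The TCP stayed at 0.019 to 0.0205 m at every check during the sweep, against a plate top of 0.012 m. The contact force read below 2 N at the end of every move call; I did not log it in between.
- **Loose things:** The folding rule, pencil and offcut look unmoved in the last picture. The core bit, which I took to be the grey cylinder well away from the path, was not in that last crop. Nothing came near it.
- **Disagreement:** The side, scene and wrist cameras differed by about 5 to 7 mm on the row's position across the plate. I used a value in between, which the 30 mm tab width easily covered.

The hand-in gave no verdict, as expected.

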